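# Shut the torch gas at the bench valve box

### The job

The day's soldering is over: push the loose cover of the grey valve box along its guides by its rib, without lifting it, until the opening is wholly uncovered and both levers show, then push the lever that has the round disc on its end fully shut, until it stops. Do it with the fingertips only, leave the cover lying on the box clear of the opening, leave the plain lever as it is, and do not lift or shift the things standing around the box.

Things in the scene. Friction and masses are not known exactly. Their poses are not given: they have to be found in the camera images.
- valve_box: grey steel box fixed to the bench, 260 (x) by 310 (y) by 98 mm high; origin: centre of its underside. In its top: an opening (x -108 to 108, y -140 to -30), 87 mm deep; the rest towards +y is a flat deck at z 92. Guide rails (inner faces x = +-122) and end lips (y = +-150), tops at z 98, keep the cover on its track. Two pipe stubs stick 30 mm out of the +y wall at z 40
- cover_rib (a point): centre of the push rib across the middle of the loose cover, half-way up it, at box z 108 (top at 118). Rib 90 mm long in x, 8 thick in y, 20 tall; axes are the box's within 3 degrees. Starts at box y -89 to -65, the cover then hiding the opening (at most ajar). It is pushed towards the box's +y: opening wholly uncovered with the rib at y +30 or more, end lip met at y +90
- cover: the loose cover: aluminium plate 238 (x) by 120 (y) by 6 mm, 350 to 700 g, lying on the box top (z 92) between the guide rails, axes as the box; origin: centre of its underside. It slides freely when pushed
- disc_pivot (a point): pivot of the lever with the round disc end, at the lever's mid height (74 mm above the bench). The pivots lie at box x -45 and +55, y -115; which lever is where varies. Steel lever: hub 24 mm across, bar 11 wide, 42 from pivot to disc centre; disc 26 across, 16 thick, lying flat. It occupies heights 66 to 82 mm (deck top: 92)
- disc_lever_end (a point): centre of the round disc at the end of that lever, mid height (74 mm above the bench), 42 mm from the pivot axis
- disc_lever (a joint): angle of the lever with the disc. 0 = open, the lever points along the box's +y; it grows anticlockwise seen from above to 1.571 = shut against a hard stop, the lever pointing along the box's -x. Stiff: about 3 N at the disc moves it and it stays where it is left
- plain_lever_end (a point): point on the other, plain lever, 42 mm from its pivot, mid height (74 mm above the bench): a straight steel bar 11 mm wide reaching 55 mm from its pivot, no disc. Same heights and same motion as the disc lever; it stands nearly open and is to be left alone
- plain_lever (a joint): angle of the plain lever, 0 = open (points along the box's +y), 1.571 = shut (along the box's -x)
- bangle: bystander: red plastic ring 68 mm across and 22 mm high, lying on the bench; origin at the centre of its underside
- jar: bystander: small amber jar, 52 mm across and 55 mm high; origin at the centre of its underside
- mandrel: bystander: tapered steel ring mandrel, 97 mm high, standing on a foot 64 mm across; origin at the centre of its underside
- ring_clamp: bystander: wooden ring clamp with a brass band, 100 by 24 by 24 mm, lying on the bench; origin at the centre of its underside, x along its length

How it is judged:
By the outcome, as a careful person would: the job done as asked, in the order asked, and still so for the second after the job is handed in, with the robot touching nothing.
It also fails if it takes over 45 s, if anything falls off the work surface, if the arm or the gripper's body presses on something with over 40 N, if the wrist force passes 120 N, or if a joint passes its speed limit or range.

### The arm

A 7-joint arm with a two-finger parallel gripper is mounted at the origin on the work surface. World frame = base frame: x ahead of the robot, y to its left, z up, the work surface at z = 0. Lengths are in m, angles in rad, forces in N, time in s.
With the tool pointing down it reaches from about 0.425 to 0.95 m from the base axis. Payload 4.7 kg.
Tool frame: the origin (TCP) lies on the centre line of the jaws, within the pads' length; the fingertips stand robot.nose_length ahead of it and the grasp point (between the pads) lies 8 mm behind it (robot.nose_length is the distance from the TCP to the fingertips, in m); z points along the fingers, x is the direction in which the jaws open and shut, and the axes are right-handed (so a half turn about z gives the same grasp; the last joint's range is limited). The gripper opens to 85 mm and grips with 20 to 120 N. Pads are 22 mm wide; open, the fingers measure 114 mm over their backs; the gripper's body (76 mm by 85 mm) begins 54 mm behind the grasp point. The pads swing forward as they close: fully open they stand 13 mm farther back than shut.
Start: joints at [1.256, 0.469, -0.049, 1.532, 0.024, 1.141, -0.082], TCP at [0.19, -0.648, 0.21] pointing down, gripper open.
Joint ranges: [-2.59, 2.59], [-0.33, 1.99], [-1.39, 1.29], [0.1, 2.45], [-1.04, 4.18], [0.21, 1.99], [-2.66, 2.66]. Speed limits (rad/s): [2.57, 2.57, 3.14, 3.14, 3.14, 3.14, 3.14].

### API

Orientations are given as [roll, pitch, yaw] about the fixed x, y, z axes, in that order (R = Rz(yaw) Ry(pitch) Rx(roll)).
In Python, from plant import robot gives the robot as it stands. Calls block until the motion is done:
- robot.goto(position, orientation): joint-space move of the TCP to a pose.
- robot.move_straight(position, vel=0.15, attitude=None, contact_N=None): straight line of the TCP; attitude=None keeps the orientation; vel is the mean speed in m/s. With contact_N (N) it stops when the force on the tool has changed by that much, and returns True; else False.
- robot.move_joints(angles): joint-space move.
- robot.grip(opening, strength=None): opening from 0.0 (shut) to 1.0 (fully open); strength is the grip in N (None keeps the last); returns when the fingers have stopped.
- robot.sleep(seconds).
- robot.inverse_kinematics(position, orientation): joint angles nearest the present ones, or None.
- robot.sense(): the state.
- robot.grab_frame(name): name is "scene" or "top" or "wrist"; returns a dict with "image" (480x640x3 uint8, red, green, blue), "range_z" (480x640 float32, m along the optical axis (not along the pixel's ray), 0 where there is no reading), "fx", "fy", "cx", "cy" (pixels), "R" (3x3) and "t" (3): a world point X has camera coordinates R X + t. Camera axes: x right, y down, z forward; pixel columns grow to the right and rows downward; lengths in m; the calibration is good to about 2 mm. A picture is of the moment at which its call begins.
A pose or a line that the arm cannot do raises robot.IKError and nothing moves.
- robot.close_job(): hands the job in, once; it reports no verdict.
The state is a dict: "t": time; "joint_pos": joint angles; "joint_velocities": joint speeds; "effort": joint torques, N m; "tcp_pos": TCP position; "tcp_rot": TCP orientation; "wrist_force": force on the tool from outside, world axes, zero at the start; "torque": the same for the moment, N m; "opening": opening from 0.0 (shut) to 1.0 (fully open).
Only numpy, scipy, OpenCV 4.12 (cv2) and the standard library are available. Lean on these libraries where they do the work, as an engineer would, in place of code of your own. Each camera call takes 0.05 s, during which the arm holds its last target. There are 200 camera calls.

## Working session

There is one attempt and no reset: what is moved stays moved. The work goes in short steps, each a Python script; the robot and the scene stay as the last script left them, time stands still between calls to the robot, and variables do not carry over. Pictures are saved under pics/ and viewed, about 8 in all and at most 12, crops included, and the job is handed in when it is done.

```bash
ls; mkdir -p pics
python3 - <<'E'
from plant import robot
import cv2, numpy as np
print(robot.nose_length, robot.sense())
for n in ("scene","top"):
    f=robot.grab_frame(n); cv2.imwrite(f"pics/{n}0.png",f["image"][:,:,::-1]); np.savez(f"pics/{n}0.npz",**f)
    print(n,f["R"],f["t"],f["fx"])
E
```

```text
pics
0.011 {'t': 0.0, 'joint_pos': array([ 1.25609651,  0.46944705, -0.04855895,  1.5336797 ,  0.02412413,
        1.14101112, -0.08230709]), 'joint_velocities': array([-0.00062277,  0.00065702,  0.00083338,  0.00122595,  0.00017216,
       -0.00050381, -0.00025386]), 'effort': array([-1.60614891e-04, -5.10304821e+01, -4.71496931e-02, -2.37708807e+01,
        1.04662040e-02,  7.51927349e-03,  4.36134457e-06]), 'tcp_pos': array([ 0.19010448, -0.647028  ,  0.2087636 ]), 'tcp_rot': array([ 3.14148228e+00,  1.95595703e-03, -1.28499442e+00]), 'wrist_force': array([0.91687336, 0.32997961, 0.65899026]), 'torque': array([ 0.00884221, -0.02054254,  0.00453072]), 'opening': 1.0028493195678334}
scene [[ 0.50616746  0.86230152 -0.01518526]
 [ 0.55342531 -0.33826178 -0.7611172 ]
 [-0.66144912  0.37684885 -0.64843659]] [-0.30194422 -0.23996674  1.42737469] 478.857845396081
top [[ 0.02717763 -0.99963008 -0.00104193]
 [-0.98633183 -0.0266466  -0.16260222]
 [ 0.1625143   0.00544683 -0.98669115]] [-4.51475723e-04  5.69903116e-01  9.30822195e-01] 489.89636239908134
```

View pics/top0.png

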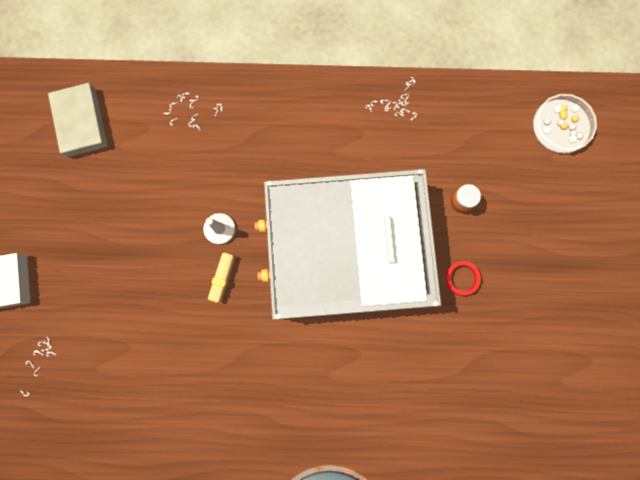

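View pics/scene0.png

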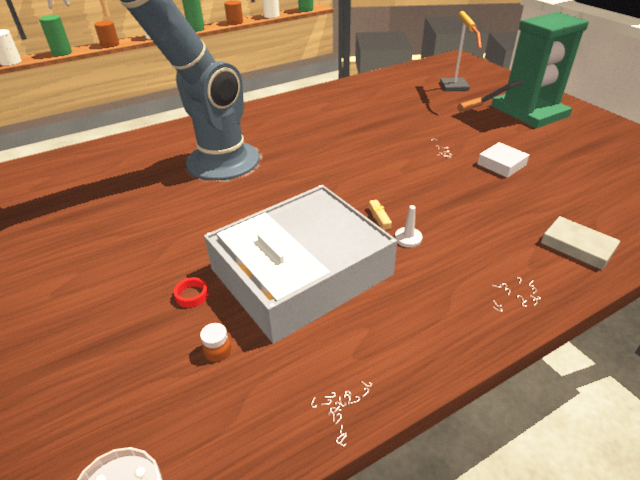

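The top view shows the box with its rim corners at about (266,182), (425,171), (440,305) and (273,318). The pipe stubs point left, so box +y is close to world +y. The rib runs from about (388,216) to (393,262), with the jar and bangle to the right and the mandrel and clamp to the left. Next I'll measure the box and rib from the depth data.

```bash
cat > h.py <<'E'
import numpy as np, cv2
def cloud(f):
    v,u=np.mgrid[:480,:640]; z=f["range_z"].astype(float)
    P=np.stack([(u-f["cx"])/f["fx"]*z,(v-f["cy"])/f["fy"]*z,z],-1)
    X=(P-f["t"])@f["R"]; X[z<=0]=np.nan
    return X
def rect(X,m):
    n,l,s,_=cv2.connectedComponentsWithStats(m.astype(np.uint8),connectivity=8)
    k=1+np.argmax(s[1:,4]); p=X[l==k]
    return cv2.minAreaRect((p[:,:2]*1000).astype(np.float32)),np.median(p,0),len(p)
E
python3 - <<'E'
from h import *
for n in ("top","scene"):
    f=np.load(f"pics/{n}0.npz"); X=cloud(f); z=X[...,2]
    print(n,"box",rect(X,(z>.085)&(z<.13)&(np.abs(X[...,1])<.4)))
    print("rail/rib>103",rect(X,(z>.108)&(z<.13)&(X[...,0]>.3)&(X[...,0]<.75)&(X[...,1]>-.2)&(X[...,1]<.12)))
    if n=="top":
        for q in [(300,250),(370,250),(410,250),(390,240),(440,250),(468,195),(463,262),(220,228)]: print(q,X[q[1],q[0]].round(4))
        b=(z>.0945)&(z<.103); print("rails", b.sum())
E
```

```text
top box (((541.0234985351562, -27.283645629882812), (260.788330078125, 310.8455505371094), 6.138408184051514), array([ 0.53623611, -0.02451467,  0.09492504]), 22122)
rail/rib>103 (((547.74755859375, -97.08181762695312), (89.56624603271484, 8.343196868896484), 5.989052772521973), array([ 0.5469094 , -0.09700342,  0.11836134]), 243)
(300, 250) [0.5233 0.0673 0.0938]
(370, 250) [ 0.5264 -0.0643  0.0976]
(410, 250) [ 0.5282 -0.1391  0.0992]
(390, 240) [ 0.5431 -0.099   0.1195]
(440, 250) [ 0.5425 -0.2174  0.0008]
(468, 195) [ 0.6473 -0.2617  0.0572]
(463, 262) [ 0.5166 -0.259   0.0217]
(220, 228) [0.5697 0.2327 0.0419]
rails 11417
scene box (((538.4503173828125, -27.106521606445312), (266.2702331542969, 313.169189453125), 6.095630168914795), array([ 0.56047499, -0.03968286,  0.0962727 ]), 12789)
rail/rib>103 (((548.1184692382812, -97.68155670166016), (92.02153778076172, 9.634336471557617), 6.470158576965332), array([ 0.55348209, -0.09876588,  0.11800593]), 210)
```

```bash
cat >> h.py <<'E'
C=np.array([.541,-.0273]); YAW=.1068
c,s=np.cos(YAW),np.sin(YAW); RB=np.array([[c,-s],[s,c]])
def w(x,y,z): return np.r_[C+RB@np.array([x,y])/1000,z/1000]   # box mm -> world m
def b(p): return RB.T@(np.asarray(p)[:2]-C)*1000
E
python3 - <<'E'
from h import *
from plant import robot
for y in (YAW,YAW-np.pi,YAW+np.pi):
    print(y,robot.inverse_kinematics(w(0,-104,180),[np.pi,0,y]))
q=robot.inverse_kinematics(w(0,-104,180),[np.pi,0,YAW])
if q is None: raise SystemExit
robot.grip(0.0)
robot.goto(w(0,-104,190),[np.pi,0,YAW]); s=robot.sense(); print(s["t"],s["tcp_pos"],s["tcp_rot"],s["joint_pos"].round(2),s["wrist_force"],s["opening"])
print(robot.move_straight(w(0,-104,118),vel=.08,contact_N=8))
f0=robot.sense()["wrist_force"]
print(robot.move_straight(w(0,-78,118),vel=.03,contact_N=3), b(robot.sense()["tcp_pos"]),robot.sense()["wrist_force"]-f0)
print(robot.move_straight(w(0,62,118),vel=.05,contact_N=25)); s=robot.sense(); print(b(s["tcp_pos"]),s["tcp_pos"],s["wrist_force"]-f0,s["t"])
robot.move_straight(w(0,50,118),vel=.05); robot.move_straight(w(0,50,210),vel=.12)
robot.goto(w(0,-60,330),[np.pi,0,YAW])
for n in ("wrist","top"):
    f=robot.grab_frame(n); cv2.imwrite(f"pics/{n}1.png",f["image"][:,:,::-1]); np.savez(f"pics/{n}1.npz",**f)
print(robot.sense()["t"])
E
```

```text
0.1068 [ 0.65425277  0.39460905 -0.63952792  1.80033379  0.27009151  1.03512062
  0.01896119]
-3.0347926535897933 [-0.63948178  0.52447381  1.11835926  1.87025032 -0.53352554  1.0877088
 -2.34735775]
3.248392653589793 [-0.63948178  0.52447381  1.11835926  1.87025032 -0.53352554  1.0877088
 -2.34735775]
3.1167 [ 0.55186873 -0.13242058  0.18982544] [3.14104013e+00 3.97915017e-04 1.04069067e-01] [ 0.66  0.38 -0.64  1.79  0.26  1.05  0.03] [ 0.22920955 -0.40845209  0.14029322] -0.0017090638521535999
False
False [-1.29232995e-02 -7.82818119e+01] [ 0.35915459  0.02183624 -0.39021854]
False
[-5.17831868e-03  6.18144147e+01] [0.53440561 0.03416166 0.11797832] [ 0.62744449  0.07983332 -0.03227067] 8.1333
10.2333
```

Run:
```python
from h import *
a=cv2.imread("pics/wrist1.png"); t=cv2.imread("pics/top1.png")[140:340,200:500]
cv2.imwrite("pics/m1.png",np.hstack([cv2.resize(a,(480,360)),cv2.resize(t,(320,213)).copy() if 0 else cv2.copyMakeBorder(cv2.resize(t,(320,213)),0,147,0,0,0)]))
```

```text
(no output)
```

View pics/m1.png

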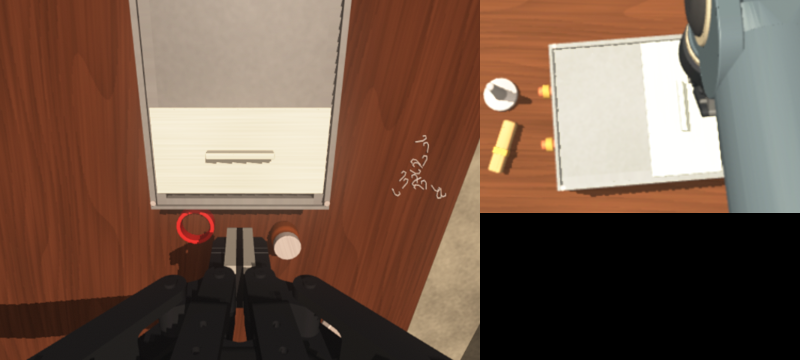

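The rib is still near its starting place in both views (wrist crop about (239,156), top crop about (685,107)), so the fingers seem to have passed over it. I'll measure the rib again and find the true fingertip height in the scene camera's depth.

Run:
```python
from h import *
from plant import robot
f=np.load("pics/wrist1.npz"); X=cloud(f); z=X[...,2]; B=(X[...,:2]-C)@RB*1000
m=(z>.108)&(z<.13)&(np.abs(B[...,0])<100)&(np.abs(B[...,1])<140)
r=rect(X,m); print(r, b(np.array(r[0][0])/1000))
m=(z>.085)&(z<.13)&(np.abs(B[...,0])<150)&(np.abs(B[...,1])<170)
print([np.nanpercentile(B[m][:,i],[0.5,99.5]).round(1) for i in (0,1)])
f=robot.grab_frame("scene"); X=cloud(f); B=(X[...,:2]-C)@RB*1000; z=X[...,2]
s=robot.sense(); print(s["tcp_pos"],b(s["tcp_pos"]))
d=np.hypot(*(X[...,:2]-s["tcp_pos"][:2]).transpose(2,0,1))
m=(d<.04)&(z>.2); print("lowest finger z",np.sort(z[m])[:10].round(4), m.sum())
v,u=np.where(m&(z<np.nanmin(z[m])+.01)); print(u.mean(),v.mean()); 
r=int(v.mean()); k=int(u.mean()); i=f["image"][max(0,r-170):r+230,max(0,k-250):k+250,::-1]
cv2.imwrite("pics/s2.png",cv2.resize(i,None,fx=1.5,fy=1.5))
```

```text
(((546.9972534179688, -96.96602630615234), (88.83246612548828, 8.194008827209473), 6.3216552734375), array([ 0.5467441 , -0.09611158,  0.119241  ]), 912) [ -1.46311245 -69.90837984]
[array([-130.3,  127.1]), array([-153.1,  113.3])]
[ 0.54646969 -0.08493967  0.32814314] [ -0.70569581 -57.89430859]
lowest finger z [0.3502 0.3507 0.3511 0.3513 0.3518 0.3518 0.352  0.352  0.3521 0.3522] 4977
261.59615384615387 136.01923076923077
```

View pics/s2.png

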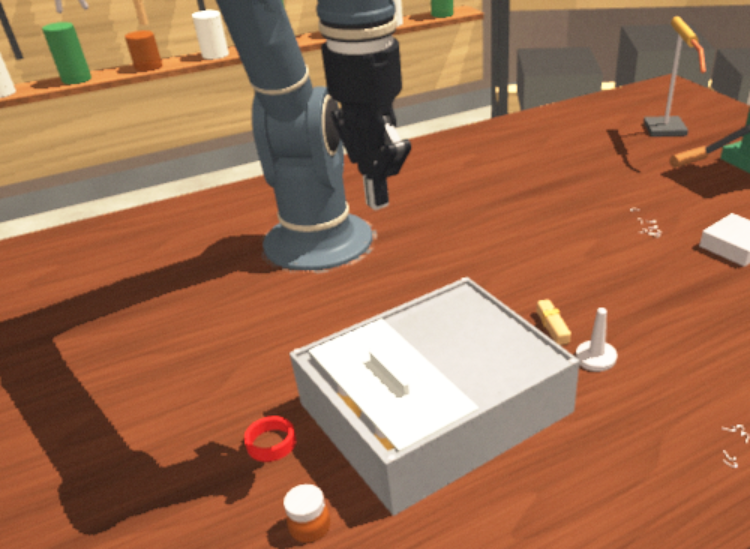

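The crop shows the shut fingertips at about (376,205), well above the box, and the cover and rib unmoved. The tips read about 22 mm above the TCP, where nose_length puts them 11 mm below it. I'll check that offset with the finger's depth slices.

Run:
```python
from h import *
from plant import robot
s=robot.sense(); p=s["tcp_pos"]; print(p,s["tcp_rot"],s["opening"],s["t"])
f=robot.grab_frame("scene"); X=cloud(f)
pr=lambda q:(lambda c:(f["fx"]*c[0]/c[2]+f["cx"],f["fy"]*c[1]/c[2]+f["cy"],c[2]))(f["R"]@q+f["t"])
print("tip expected px",pr(p-[0,0,.011]), "seen px bottom ~", 376/1.5+11, 205/1.5)
m=(np.linalg.norm(X-(p+[0,0,.05]),axis=2)<.09)
for lo in np.arange(.30,.40,.008):
    k=m&(X[...,2]>=lo)&(X[...,2]<lo+.008)
    if k.any(): print(lo.round(3),k.sum(),X[k].min(0).round(3),X[k].max(0).round(3))
g=robot.grab_frame("wrist"); Y=cloud(g)
cam=-g["R"].T@g["t"]; print("wrist cam",cam)
k=(Y[...,2]>.25)
for lo in np.arange(.30,.40,.008):
    q=k&(Y[...,2]>=lo)&(Y[...,2]<lo+.008)
    if q.any(): print("w",lo.round(3),q.sum(),Y[q].min(0).round(3),Y[q].max(0).round(3))
```

```text
[ 0.54646969 -0.08493967  0.32814314] [-3.14011126  0.00321874  0.11024202] 0.001930879086940458 10.2833
tip expected px (np.float64(265.08382620866087), np.float64(154.04273189361038), np.float64(0.8282561630952602)) seen px bottom ~ 261.66666666666663 136.66666666666666
0.348 26 [ 0.543 -0.098  0.35 ] [ 0.556 -0.076  0.356]
0.356 57 [ 0.54  -0.099  0.356] [ 0.56  -0.074  0.363]
0.364 65 [ 0.542 -0.098  0.364] [ 0.562 -0.078  0.372]
0.372 71 [ 0.541 -0.099  0.372] [ 0.563 -0.079  0.38 ]
0.38 72 [ 0.539 -0.099  0.38 ] [ 0.561 -0.078  0.388]
0.388 33 [ 0.517 -0.101  0.388] [ 0.572 -0.079  0.396]
0.396 136 [ 0.513 -0.104  0.396] [ 0.581 -0.071  0.404]
wrist cam [ 0.5370423  -0.00219879  0.4940677 ]
w 0.348 33 [ 0.538 -0.077  0.354] [ 0.551 -0.075  0.356]
w 0.356 598 [ 0.532 -0.082  0.356] [ 0.558 -0.074  0.364]
w 0.364 842 [ 0.532 -0.082  0.364] [ 0.559 -0.074  0.372]
w 0.372 981 [ 0.532 -0.082  0.372] [ 0.559 -0.074  0.38 ]
w 0.38 862 [ 0.532 -0.095  0.38 ] [ 0.559 -0.074  0.388]
w 0.388 1604 [ 0.518 -0.098  0.388] [ 0.574 -0.071  0.396]
w 0.396 4494 [ 0.509 -0.099  0.396] [ 0.583 -0.069  0.404]
```

Both cameras put the shut fingertips at z≈0.350 with the TCP at 0.328, and the xy agrees. So the tips are really about 22 mm behind the TCP, which explains the miss. I'll use that measured offset with a slow guarded descent, and check with a contact.

```bash
echo 'NOSE=-22.0  # measured: tips 22 mm behind (above) TCP
def tip(x,y,z): return w(x,y,z+NOSE)' >> h.py
python3 - <<'E'
from h import *
from plant import robot
A=[np.pi,0,YAW]
robot.move_straight(tip(0,-106,150),vel=.15,attitude=A)
print("desc",robot.move_straight(tip(0,-106,108),vel=.03,contact_N=5),robot.sense()["tcp_pos"])
f0=robot.sense()["wrist_force"]
print("touch",robot.move_straight(tip(0,-76,108),vel=.03,contact_N=2.5)); s=robot.sense(); print(b(s["tcp_pos"]),s["tcp_pos"][2],s["wrist_force"]-f0,s["t"])
f=robot.grab_frame("scene"); X=cloud(f); z=X[...,2]; B=(X[...,:2]-C)@RB*1000
m=(z>.112)&(z<.12)&(np.abs(B[...,0])<60)&(np.abs(B[...,1])<140)
print(np.nanpercentile(B[m],[2,50,98],axis=0).round(1))
cv2.imwrite("pics/s3.png",cv2.resize(f["image"][150:400,150:450,::-1],None,fx=2,fy=2))
E
```

```text
desc False [ 0.55243908 -0.13273372  0.08618099]
touch False
[-1.30192508e-02 -7.61100931e+01] 0.08603108644434213 [-0.08704506 -1.42156732  0.66588667] 14.6167
[[ -3.5 -88.7]
 [ 21.8 -65.8]
 [ 42.9 -58.5]]
```

View pics/s3.png

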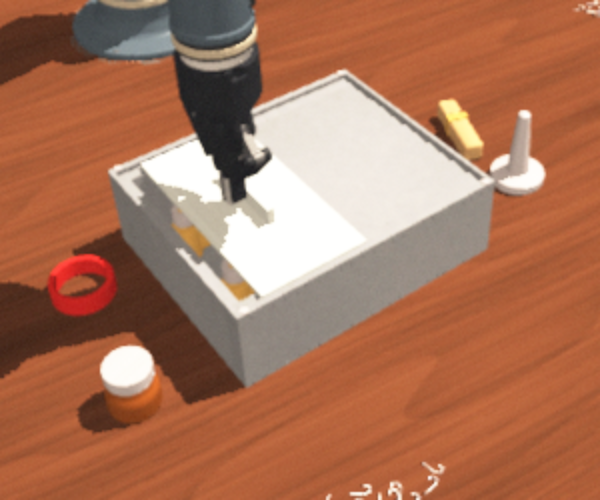

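The fingertips sit behind the rib at about (235,190) and the cover has started sliding, with two orange hubs now visible in the gap. The 22 mm offset holds, so I'll continue the push.

Run:
```python
from h import *
from plant import robot
A=[np.pi,0,YAW]
print(robot.move_straight(tip(0,62,108),vel=.05,contact_N=20)); s=robot.sense(); print(b(s["tcp_pos"]),s["tcp_pos"][2],s["wrist_force"])
robot.move_straight(tip(0,50,108),vel=.05); robot.move_straight(tip(0,50,190),vel=.15)
robot.move_straight(tip(0,-150,300),vel=.2)
g={n:robot.grab_frame(n) for n in ("wrist","scene")}
for n in g: np.savez(f"pics/{n}4.npz",**g[n])
cv2.imwrite("pics/m4.png",np.hstack([cv2.resize(g["wrist"]["image"],(440,330)),cv2.resize(g["scene"]["image"][180:350,190:420],(446,330))])[:,:,::-1])
X=cloud(g["scene"]); z=X[...,2]; B=(X[...,:2]-C)@RB*1000
m=(z>.112)&(z<.124)&(np.abs(B[...,0])<60)&(np.abs(B[...,1])<140)
print(np.nanpercentile(B[m],[2,50,98],axis=0).round(1),robot.sense()["t"])
```

```text
False
[-3.97626701e-04  6.18663656e+01] 0.08600044553775422 [ 0.36832032 -2.42446172  1.30823752]
[[-45.   69.8]
 [  1.3  72.8]
 [ 43.3  79.3]] 20.0583
```

View pics/m4.png

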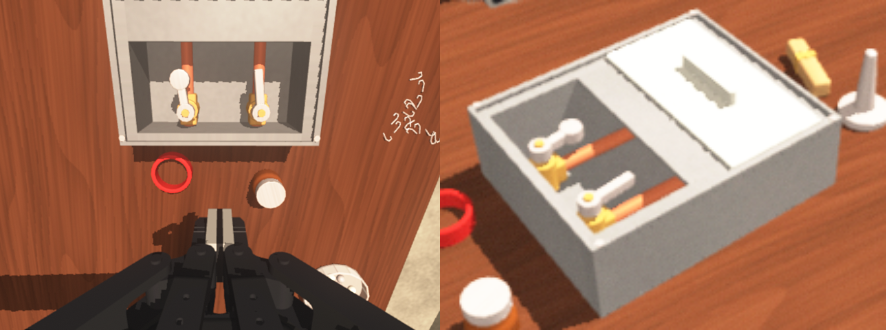

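The cover is clear (rib at y≈+75). The disc lever is the one at box x≈-45: hub at (186,113) and disc at (179,78) in the left picture. The plain lever is at x≈+55. Next I'll measure the disc's centre.

Run:
```python
from h import *
for n in ("wrist","scene"):
    f=np.load(f"pics/{n}4.npz"); X=cloud(f); z=X[...,2]; B=(X[...,:2]-C)@RB*1000
    for px in (-45,55):
        m=(z>.075)&(z<.089)&(np.abs(B[...,0]-px)<45)&(B[...,1]>-140)&(B[...,1]<-35)&(np.abs(B[...,0])<104)
        k,l,st,_=cv2.connectedComponentsWithStats(m.astype(np.uint8)); i=1+np.argmax(st[1:,4]); P=B[l==i]
        far=P[P[:,1]>-93]; near=P[P[:,1]<-106]
        rf,rn=[cv2.minEnclosingCircle(q.astype(np.float32)) for q in (far,near)]
        print(n,px,len(P),"z",np.median(z[l==i]).round(4),"far",rf,far.mean(0).round(1),"hub",rn,"bbox",P.min(0).round(1),P.max(0).round(1))
```

```text
wrist -45 1551 z 0.0834 far ((-51.25968933105469, -77.2702407836914), 16.882524490356445) [-51.7 -75.4] hub ((-46.32760238647461, -114.73633575439453), 11.819397926330566) bbox [ -65.2 -126.3] [-34.6 -60.8]
wrist 55 1229 z 0.0828 far ((49.82969665527344, -76.45006561279297), 17.05567169189453) [ 48.7 -76.3] hub ((53.397518157958984, -114.71662139892578), 11.881109237670898) bbox [  41.6 -126.1] [ 65.2 -59.7]
scene -45 249 z 0.0826 far ((-51.109249114990234, -77.86450958251953), 16.64279556274414) [-49.4 -76.8] hub ((-45.37022399902344, -116.89556884765625), 12.804686546325684) bbox [ -64.3 -127.4] [-33.5 -61.5]
scene 55 245 z 0.0822 far ((51.180885314941406, -76.63761138916016), 16.599637985229492) [ 51.3 -77. ] hub ((53.2489013671875, -114.64908599853516), 13.740621566772461) bbox [  39.6 -127.3] [ 66.9 -60.5]
```

Run:
```python
from h import *
from plant import robot
P=np.array([-46.,-115.]); ZT=71
def pose(th,gap=0,z=ZT,r=39.5):
    u=np.array([-np.sin(th),np.cos(th)]); t=np.array([-np.cos(th),-np.sin(th)])
    return tip(*(P+r*u-(25+gap)*t),z),[np.pi,0,YAW-np.pi/2+th]
for a in (pose(.15,8,180),pose(.15,8),pose(.8),pose(1.57)): print(robot.inverse_kinematics(*a))
robot.goto(*pose(.15,8,170)); print(robot.sense()["t"],robot.sense()["tcp_rot"])
p,a=pose(.15,8)
if robot.move_straight(p,vel=.08,attitude=a,contact_N=5):
    print("unexpected contact",robot.sense()); raise SystemExit
f0=robot.sense()["wrist_force"]
for th in np.r_[.15:1.40:9j]:
    p,a=pose(th); h=robot.move_straight(p,vel=.06,attitude=a,contact_N=25)
    s=robot.sense(); print(round(th,2),h,b(s["tcp_pos"]).round(1),(RB.T@(s["wrist_force"]-f0)[:2]).round(1),(s["wrist_force"]-f0)[2].round(1))
    if h: break
else:
    p,a=pose(1.571,-6); h=robot.move_straight(p,vel=.03,attitude=a,contact_N=12)
    s=robot.sense(); print("stop",h,b(s["tcp_pos"]).round(1),s["tcp_rot"],(RB.T@(s["wrist_force"]-f0)[:2]).round(1),s["t"])
```

```text
[ 0.41068305  0.3282086  -0.37234398  1.89869136  0.14564273  0.94082358
 -1.34364124]
[ 0.35740946  0.47083704 -0.31692254  1.98932268  0.21770278  0.71357086
 -1.40666186]
[ 0.47283055  0.44097342 -0.43580886  2.06626722  0.28648785  0.69139362
 -0.81290931]
[ 0.62464424  0.43565679 -0.55021551  2.10583835  0.35431675  0.68928379
 -0.05494865]
21.4167 [-3.14091310e+00 -2.99520738e-04 -1.31336242e+00]
0.15 False [-27.6 -72.4] [-0.1 -0.2] -0.6
0.31 False [-33.5 -69.9] [1.7 0. ] 0.5
0.46 False [-40.8 -68.4] [1.1 1. ] 1.1
0.62 False [-48.4 -68.2] [0.1 1.1] 1.9
0.78 False [-55.9 -69.2] [1.8 1.7] 1.7
0.93 False [-63.  -71.4] [0.5 2.3] -0.4
1.09 False [-69.7 -74.6] [0.6 0.7] -0.9
1.24 False [-75.6 -78.7] [0.  0.4] -2.2
1.4 False [-80.9 -83.8] [0.3 1.5] -1.7
stop True [-85.2 -89.6] [-3.13625215e+00  1.78307426e-03  7.22654567e-02] [-0.2  1.4] 25.9417
```

Contact came at the expected stop position. I'll press once more to confirm the hard stop, then back off, raise and look.

Run:
```python
from h import *
from plant import robot
A=[np.pi,0,YAW]
f0=robot.sense()["wrist_force"]
h=robot.move_straight(tip(-85,-96,71),vel=.02,attitude=A,contact_N=18)
s=robot.sense(); print("press",h,b(s["tcp_pos"]).round(1),s["tcp_rot"][2],(RB.T@(s["wrist_force"]-f0)[:2]).round(1))
robot.move_straight(tip(-84,-78,71),vel=.05); robot.move_straight(tip(-84,-78,150),vel=.12)
robot.move_straight(tip(0,-150,300),vel=.2,attitude=A)
g={n:robot.grab_frame(n) for n in ("wrist","scene")}
for n in g:
    X=cloud(g[n]); z=X[...,2]; B=(X[...,:2]-C)@RB*1000
    for px in (-45,55):
        m=(z>.075)&(z<.089)&(B[...,0]>px-60)&(B[...,0]<px+25)&(B[...,1]>-140)&(B[...,1]<-35)&(np.abs(B[...,0])<107)
        k,l,st,_=cv2.connectedComponentsWithStats(m.astype(np.uint8)); i=1+np.argmax(st[1:,4]); P=B[l==i]
        print(n,px,len(P),P.min(0).round(1),P.max(0).round(1),"left part y",P[P[:,0]<px-30].mean(0).round(1))
    m=(z>.112)&(z<.124)&(np.abs(B[...,0])<60)&(np.abs(B[...,1])<140); print("rib",np.nanmedian(B[m],axis=0).round(1))
cv2.imwrite("pics/m5.png",np.hstack([cv2.resize(g["wrist"]["image"],(400,300)),cv2.resize(g["scene"]["image"][180:350,190:420],(400,300))])[:,:,::-1])
print(robot.sense()["t"])
```

```text
press False [-85.6 -90.1] 0.10916798130438021 [-0.5 13. ]
wrist -45 1460 [-101.  -126.6] [ -34.5 -102. ] left part y [ -87.5 -114.2]
wrist 55 1230 [  41.6 -126.2] [ 65.2 -60.1] left part y [nan nan]
rib [nan nan]
scene -45 232 [-100.8 -127.8] [ -33.2 -104.1] left part y [ -86.6 -116.6]
scene 55 241 [  42.3 -127.2] [ 65.6 -60.3] left part y [nan nan]
rib [ 0.7 72.5]
28.9167<stdin>:15: RuntimeWarning: Mean of empty slice.
  ret = um.true_divide(
  return np.nanmean(a, axis, out=out, keepdims=keepdims)
```

View pics/m5.png

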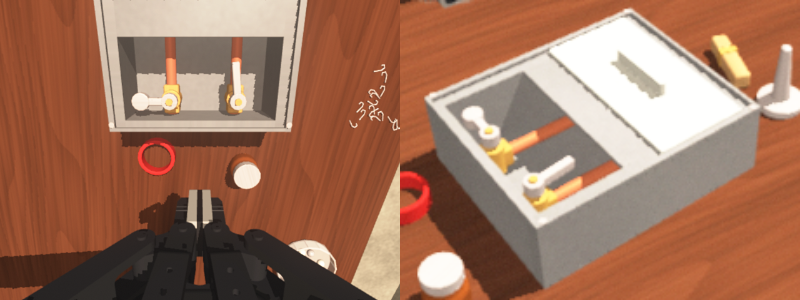

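The disc lever lies along box -x (hub at (170,101), disc at (139,101) in the left picture). The plain lever, cover and bystanders are where they were. In the second press the lever held at y -90.1 against a -96 target with 13 N, so it is on its hard stop.

```bash
python3 -c "
from plant import robot
robot.close_job()"
```

```text
the job is handed in; nothing more can be done
```

The cover is pushed clear of the opening and the disc lever is fully shut. I handed the job in just after t = 28.9 s of the 45 s allowed.

**What I did:** With shut fingertips I pushed the cover by its rib along the guides. I then swept the disc lever (the one at box x -45) round an arc until it stopped.

**Last checks:**
- **Cover:** the rib is at box y of about +73 to +75 (at least +30 was needed), and the cover lies flat on the box with both levers showing.
- **Disc lever:** it points along box -x. A second press held at y -90 against a -96 target with 13 N, so it is on its hard stop.
- **Plain lever:** it is unchanged to within 1 mm.
- **Things around the box:** the bangle, jar, mandrel and clamp look undisturbed in the last picture; I did not measure their positions again.

**What disagreed:**
- **Fingertip position:** `robot.nose_length` puts the fingertips 11 mm ahead of the TCP. Both cameras showed the shut tips about 22 mm behind it, a 33 mm difference.
- **First push:** because of that, it passed over the rib without touching anything. I used the measured offset from then on, and the contacts that followed confirmed it.
- **Force guards:** the one on the first touch of the rib did not trigger, because the cover slides at only about 1 to 2 N. I confirmed that motion from the pictures instead. The guard on the second lever press (18 N) did not trigger either; the reading was 13 N, with the tip held short of its target.

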